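# Tare the jar with the weight gone astray in the bamboo box

## Task

The empty glass jar on the kitchen balance has to be tared, but the big 500 g brass weight has been left loose somewhere inside the closed bamboo box. Open the box's lid, feel across its floor until you find the weight, lift it out and set it gently on the balance's free pan, and put beside it the one small weight from the counter that brings the beam level. Leave the jar standing on its own pan, disturb nothing else on the counter, and finish with the beam level and still.

Things in the scene. Friction and masses are not known exactly. Their poses are not given: they have to be found in the camera images.
- box_floor (a point): Centre of the inner floor, 8 mm above the counter, of a fixed bamboo box with a hinged lid. Outside 160 (its x) by 216 (its y) by 54 mm high, walls 8 mm: inside 144 by 200 mm, 46 mm deep. x axis points to the hinge side (away from the robot at yaw 0), y left, z up. Somewhere on this floor, unseen, stands the 500 g weight: its middle at -15 to 40 mm from here along x, -45 to 45 along y.
- box_mouth (a point): Centre of the box's mouth, level with its rim, 46 mm above its inner floor; axes of the box. The 500 g weight to be felt for below it stands upright and loose and is plain brass: a cylinder 50 mm in diameter and 29 mm high with a knob 29 mm wide on top, 41 mm high in all. Pushed along the floor it slides with 3 to 6 N.
- lid (a joint): Opening angle of the lid, rad: 0 shut (it may start up to 0.08 ajar), growing as its free edge (at the box's -x) rises; stays stop it at 1.25 (72 degrees), where it still leans over the box, so the hand must reach in tilted, leaning back towards the box's -x. A stiff hinge: the lid stays where it is left and takes 3 to 5 N at the handle. A 7 mm board, 162 mm from hinge to free edge.
- lid_handle (a point): Middle of the lid's handle: a round steel bar 10 mm thick, 90 mm long, along the box's y, standing 35 mm (to its middle) above the lid's upper face on a post at each end, 27 mm in from the lid's free edge. Its frame turns with the lid; shut, its axes are those of the box. A gripped bar can turn between the fingers.
- lid_hinge (a point): Middle of the lid's hinge line, which runs along the box's y at the top of its far (+x) wall, 54 mm above the counter. With the lid shut the handle's bar lies 135 mm from it along the box's -x and 42 mm above it.
- beam (a joint): Tilt of the balance's beam, rad: 0 is level, -0.12 jar side down on its stop (as it starts), +0.12 free pan down on its stop. The beam swings freely and settles by itself in about a second; an excess of about 10 g on one pan tilts it by 0.02.
- pan_free_top (a point): Centre of the upper face of the balance's free, empty pan: a round steel dish 110 mm across inside, rim 4 mm high, 105 mm above the counter when level, 117 mm at the start. It stays horizontal and moves with the beam, 12 mm up or down; where on it a load stands does not matter. Axes of the balance: x away from the robot, the jar's pan 200 mm away towards -y, a pointer half-way.
- pan_jar_top (a point): The same point of the other pan, on which the jar stands.
- jar_center (a point): Middle, half-way up, of the empty clear-glass jar, 92 mm in diameter and 140 mm high with a narrower neck, standing on the jar pan; z along its axis. It weighs 600 g, give or take 10 g.
- w200_center (a point): Middle, half-way up, of the 200 g weight, one of three plain brass knobbed weights standing upright on the counter on the robot's side of the balance: body 33 mm in diameter and 27 mm high, 38 mm high with its knob.
- w100_center (a point): Middle, half-way up, of the 100 g weight: the same shape, body 26 mm in diameter and 22 mm high, 31 mm high with its knob.
- w50_center (a point): Middle, half-way up, of the 50 g weight: the same shape, body 20 mm in diameter and 17.5 mm high, 25 mm high with its knob.
- chopstick1_center (a point): Middle of one of two loose bamboo chopsticks, 230 mm long and 8 mm thick, lying on the counter; x along the stick.
- chopstick2_center (a point): Middle of the other chopstick.
- press: Pink plastic dumpling press lying open beyond the balance and box, 290 mm along its y, 94 mm wide, 20 mm high; origin under its middle.
- bowl: Stainless mixing bowl, 220 mm across the rim and 85 mm high; origin under its middle.
- bottle: Sauce bottle of brown glass beside the bowl, 62 mm in diameter and 210 mm high; origin under its middle.
- mug: White mug, 80 mm in diameter and 90 mm high, handle to its +y; origin under its middle.

How it is judged:
On the way, in this order (a step that is already met when the one before it is completed fails the run):
1. the box's lid is raised (value of joint lid above 0.6 rad), for 0.2 s.
2. the 500 g weight stands on the free pan, let go (horizontal distance between w500 and pan_free_top below 0.05 m and z of w500 in the frame of pan_free_top between -0.004 and 0.012 m and contact force between w500 and the fingers below 0.1 N), for 0.2 s.
At the end, for the whole second after the job is handed in: The beam rests level to within 0.03 rad with the jar upright on its pan (within 25 mm of the pan's middle) and the 500 g weight and the 100 g weight standing on the free pan (middles within 50 and 55 mm of its middle); the robot touches nothing (value of joint beam between -0.03 and 0.03 rad and velocity of joint beam between -0.05 and 0.05 rad/s and horizontal distance between jar_center and pan_jar_top below 0.025 m and angle between jar_center's own z axis and vertical below 0.1 rad and horizontal distance between w500 and pan_free_top below 0.05 m and z of w500 in the frame of pan_free_top between -0.004 and 0.012 m and horizontal distance between w100_center and pan_free_top below 0.055 m and z of w100_center in the frame of pan_free_top between 0.008 and 0.025 m).
It fails at once if a weight is let fall from well above its place (it drops freely faster than 0.35 m/s) ((linear speed of w500 above 0.35 m/s and contact force between w500 and the fingers below 0.05 N) or (linear speed of w100 above 0.35 m/s and contact force between w100 and the fingers below 0.05 N)).
It fails at once if the jar is tipped or pushed off its pan (angle between jar_center's own z axis and vertical above 0.25 rad or horizontal distance between jar_center and pan_jar_top above 0.04 m).
It fails at once if another thing on the counter is disturbed (shifted over 30 mm) (distance of any of chopstick1_center, chopstick2_center, press, bowl, bottle, mug, w200_center, w50_center from where it was at the start of the episode above 0.03 m).
It also fails if it takes over 72 s, if anything falls off the work surface, if the arm or the gripper's body presses on something with over 40 N, if the wrist force passes 120 N, or if a joint passes its speed limit or range.

## Robot

A 7-joint arm with a two-finger parallel gripper is mounted at the origin on the work surface. World frame = base frame: x ahead of the robot, y to its left, z up, the work surface at z = 0. Lengths are in m, angles in rad, forces in N, time in s.
With the tool pointing down it reaches from about 0.4 to 0.85 m from the base axis. Payload 4.5 kg.
Tool frame: the origin (TCP) lies between the finger pads; the fingertips stand 19 mm ahead of it and the grasp point (between the pads) is the TCP (r.tips_ahead is the distance from the TCP to the fingertips, in m); z points along the fingers, y is the line along which they close (so a half turn about z gives the same grasp; the last joint's range is limited). The gripper opens to 88 mm and grips with 3 to 60 N. Pads are 18 mm wide; open, the fingers measure 123 mm over their backs; the gripper's body (75 mm by 187 mm) begins 45 mm behind the grasp point.
Start: joints at [-1.29, 0.689, -0.195, 1.565, 0.157, 0.902, -0.215], TCP at [0.153, 0.606, 0.258] pointing down, gripper open.
Joint ranges: [-3.01, 3.01], [-0.46, 2.08], [-1.47, 1.51], [0.13, 2.56], [-1, 4.14], [0.04, 2.09], [-2.66, 2.66]. Speed limits (rad/s): [2.57, 2.57, 3.14, 3.14, 3.14, 3.14, 3.14].

## Interface

Orientations are given as a unit quaternion [x, y, z, w].
In Python, from plant import r, cams, models gives the robot as it stands. The module is installed in compiled form; this text tells all that it offers.
- The arm moves only by the tool jog_arm, never from a script. Its arguments are lists of equal length, an entry for each row: "turn": the turn, a rotation vector about the tool's x, y, z in rad, a list of three; "translation": the shift along the tool's x, y, z in m, a list of three; "grip": the closure, from 0 (fully open) to 1 (shut). In form: {"turn": [[ax, ay, az], ...], "translation": [[tx, ty, tz], ...], "grip": [grip, ...]}. A call has 1 to 20 rows; each row is the pose to reach, as a shift and turn from the pose commanded when the call began, along the tool's axes at that moment; what a row does not reach only later rows make up. A row lasts 1/8 s, in which the tool goes at most 62.5 mm and 10.7 degrees, less where a joint would pass 70% of its speed; a pose out of reach is approached as far as the arm can. A call with a gripper value outside its range is refused whole. The fingers move at their own pace and stop on an object; "force" is the grip in N (left out, the last holds). Time passes only in rows, so rows that repeat a pose let the fingers close. It gives the time, the measured TCP pose, the force, the opening and the grip force at its end, in the units of the state.
- r.get_state(): the state, without advancing time (a new reading comes with each control period).
- cams.snapshot(name): name is "side" or "top"; returns the picture (384x512x3 uint8, red, green, blue); there is no depth.
- cams.camera_params(name): a dict with "fx", "fy", "cx", "cy" (pixels), "k1" (the pictures are not rectified: a ray, as slopes to the right and down, at radius r is drawn at 1 + k1 r^2 times it, then the intrinsics apply), "eye" and "orientation" of the camera in the world. Camera axes: x right, y up, looking along -z (the intrinsics and any distortion apply to the point x, -y, -z); pixel columns grow to the right and rows downward; lengths in m; the calibration is good to about 2 mm. A picture is of the moment at which its call begins. camera_params takes no time and is no camera call.
- r.finish_job(): hands the job in; it is judged then, once.
Trained networks look in the newest picture that a camera, given by its name, has taken for a name from the list of things; names that differ only in an ending like _2 or _b are one class to them, and where a whole thing is asked for, a point or a joint stands for the part that bears it (a point fixed in the world has none). Each returns a list of dicts, best first, with "p" (0 to 1); they miss things now and then, are a little off and sometimes report something else, mostly with a low value. They report only what shows in the picture. A call takes as long as a camera call.
- models.find_in(camera, name): "position" ([x, y, z] in m, in world coordinates, good to about 4 mm: the middle of the surface that is visible of it).
- models.masks_of(camera, name): "pixels" (384x512 bool, what is visible of it).
- models.place_of(camera, name): "position" ([x, y, z] in m, in world coordinates, good to about 4 mm: a listed point, or the origin of a listed thing).
The state is a dict: "clock": time; "q": joint angles; "qd": joint speeds; "joint_torque": joint torques, N m; "tool_pos": TCP position; "eef_rot": TCP orientation; "contact_force": force on the tool from outside, world axes, zero at the start; "moment": the same for the moment, N m; "opening": opening from 0.0 (shut) to 1.0 (fully open); "finger_force": force on a finger pad.
Only numpy, scipy, OpenCV 4.12 (cv2) and the standard library are available. Lean on these libraries where they do the work, as an engineer would, in place of code of your own. Each camera call takes 0.05 s, during which the arm holds its last target. There are 200 camera calls.

## Working session

There is one attempt and no reset: what is moved stays moved. The work goes in short steps, Python scripts to look and compute and a tool call to move; the robot and the scene stay as the last step left them, time stands still between calls to the robot, and variables do not carry over. Pictures are saved under pics/ and viewed, at most 10 in all, crops included, and the job is handed in when it is done.

Besides the shell and the picture viewer there is one more tool, called after "Emit:" as name(argument=value, ...), one argument or row to a line, values as JSON. jog_arm: Moves the arm, as the interface text tells. Its arguments: {"type":"object","properties":{"turn":{"type":"array"},"translation":{"type":"array"},"grip":{"type":"array"},"force":{"type":"number"}},"required":["turn","translation","grip"]}

```bash
mkdir -p pics
python3 - <<'E'
from plant import r,cams,models
import cv2,numpy as np
ims=[]
for c in("side","top"):
    im=cams.snapshot(c); cv2.imwrite(f"pics/{c}0.png",im[...,::-1])
    print(c,{k:np.round(v,4).tolist() for k,v in cams.camera_params(c).items()})
    for n in["box_floor","box_mouth","lid_handle","lid_hinge","pan_free_top","pan_jar_top","jar_center","w200_center","w100_center","w50_center","chopstick1_center","chopstick2_center","press","bowl","bottle","mug"]:
        print(n,[(np.round(d["position"],3).tolist(),round(d["p"],2)) for d in models.place_of(c,n)[:2]])
s=r.get_state();print({k:np.round(v,3).tolist() for k,v in s.items()},r.tips_ahead)
E
```

```text
side {'fx': 421.3275, 'fy': 421.3275, 'cx': 254.0689, 'cy': 187.8638, 'k1': -0.1537, 'eye': [0.5583, -0.9601, 1.1706], 'orientation': [0.3544, -0.0103, -0.0447, 0.934]}
box_floor []
box_mouth [([0.588, 0.18, 0.05], 0.92)]
lid_handle [([0.531, 0.183, 0.102], 0.7), ([0.446, -0.524, -0.004], 0.54)]
lid_hinge [([0.666, 0.179, 0.054], 0.78), ([0.473, -0.296, 0.014], 0.72)]
pan_free_top [([0.559, -0.092, 0.12], 0.91)]
pan_jar_top [([0.605, -0.287, 0.09], 0.56)]
jar_center [([0.603, -0.287, 0.164], 0.78), ([0.443, -0.227, 0.014], 0.53)]
w200_center [([0.435, -0.153, 0.017], 0.45), ([0.469, -0.298, 0.014], 0.27)]
w100_center [([0.449, 0.186, 0.01], 0.59), ([0.473, -0.298, 0.015], 0.47)]
w50_center [([0.444, -0.227, 0.012], 0.61), ([0.434, -0.155, 0.016], 0.59)]
chopstick1_center [([0.47, 0.193, -0.001], 0.53)]
chopstick2_center [([0.443, -0.224, 0.014], 0.73), ([0.449, 0.182, 0.007], 0.45)]
press [([0.798, -0.035, 0.001], 0.7)]
bowl [([0.448, -0.522, -0.003], 0.9), ([0.584, 0.183, 0.053], 0.48)]
bottle [([0.631, -0.44, -0.001], 0.92)]
mug [([0.445, 0.479, -0.0], 0.85)]
top {'fx': 441.2494, '
[... 629 characters left out ...]
nter [([0.476, 0.192, 0.008], 0.47)]
chopstick2_center [([0.445, 0.182, 0.006], 0.49)]
press [([0.796, -0.032, -0.001], 0.55), ([0.664, 0.179, 0.052], 0.39)]
bowl [([0.448, -0.522, 0.002], 0.64)]
bottle [([0.635, -0.437, 0.004], 0.68)]
mug [([0.446, 0.478, -0.003], 0.57), ([0.534, 0.182, 0.104], 0.32)]
{'clock': 1.7, 'q': [-1.29, 0.689, -0.195, 1.565, 0.157, 0.902, -0.215], 'qd': [0.001, -0.001, -0.002, 0.001, 0.001, -0.001, 0.001], 'joint_torque': [-0.0, -52.748, -1.267, -15.374, -0.052, -0.001, 0.0], 'tool_pos': [0.153, 0.606, 0.258], 'eef_rot': [0.123, 0.992, 0.0, -0.0], 'contact_force': [0.466, -0.302, 0.011], 'moment': [0.02, -0.038, -0.038], 'finger_force': 0.0, 'opening': 0.999} 0.019
```

View pics/side0.png

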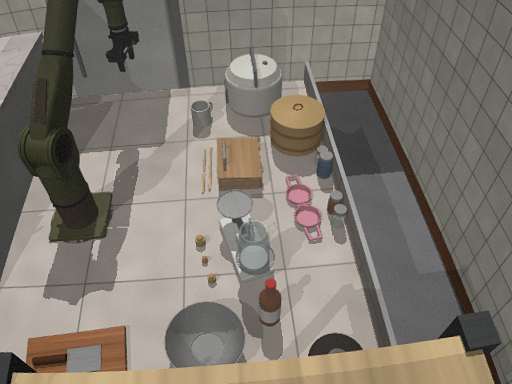

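View pics/top0.png

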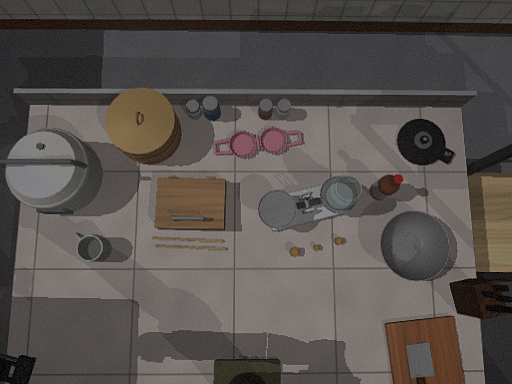

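The side view shows the box at about (240,162) with its handle at (225,155), the free pan at (236,205), and the jar at (255,245). In the top view the weights are at (295,252) for 200 g, (317,247) for 50 g and (339,240) for 100 g. Their sizes match the network positions. Next I'll measure the box's yaw and plan the handle grasp.

```bash
cat > h.py <<'E'
from plant import r,cams,models
import numpy as np,cv2
from scipy.spatial.transform import Rotation as R
def ray(c,uv):
    p=cams.camera_params(c);uv=np.atleast_2d(uv).astype(float)
    d=(uv-[p["cx"],p["cy"]])/[p["fx"],p["fy"]];s=d.copy()
    for _ in range(20): s=d/(1+p["k1"]*(s**2).sum(1,keepdims=True))
    return np.array(p["eye"]),R.from_quat(p["orientation"]).apply(np.c_[s[:,0],-s[:,1],-np.ones(len(s))])
def at_z(c,uv,z):
    e,d=ray(c,uv);return e+d*((z-e[2])/d[:,2:])
def rot(yaw,tilt=0):
    """tool y at world angle yaw, tool z down then leaned: tips go towards +x' (box x = -perp) by tilt"""
    y=np.array([np.cos(yaw),np.sin(yaw),0]);z=np.array([0,0,-1.]);x=np.cross(y,z)
    return R.from_matrix(np.c_[x,y,z])*R.from_rotvec([0,tilt,0])
def rel(target,Rt):
    s=r.get_state();R0=R.from_quat(s["eef_rot"])
    return "trans",np.round(R0.inv().apply(np.array(target)-s["tool_pos"]),4).tolist(),"turn",np.round((R0.inv()*Rt).as_rotvec(),3).tolist()
def st():
    s=r.get_state();print({k:np.round(v,3).tolist() for k,v in s.items() if k not in("qd","joint_torque")})
E
python3 - <<'E'
from h import *
for c in("top","side"):
    cams.snapshot(c)
    for n,z in(("lid",.064),("lid_handle",.1),("w100_center",.015),("w200_center",.015),("pan_free_top",.117),("pan_jar_top",.093)):
        for d in models.masks_of(c,n)[:2]:
            ys,xs=np.nonzero(d["pixels"]);P=at_z(c,np.c_[xs,ys],z)[:,:2]
            print(c,n,round(d["p"],2),len(xs),[np.round(v,3) for v in cv2.minAreaRect((P*1000).astype(np.float32))])
    for n in("lid_handle","box_mouth","lid_hinge","w100_center"):
        print(n,[(np.round(d["position"],3).tolist(),round(d["p"],2)) for d in models.place_of(c,n)[:1]])
print(rel([.533,.1825,.19],rot(-.03)))
E
```

```text
top lid 0.57 3421 [array([587.637, 179.928]), array([162.805, 218.405]), np.float64(0.009)]
top lid 0.39 3642 [array([587.853, 178.053]), array([169.479, 225.108]), np.float64(0.002)]
top lid_handle 0.81 3424 [array([582.103, 173.335]), array([210.801, 156.115]), np.float64(88.97)]
top w100_center 0.62 47 [array([ 472.336, -299.531]), array([20.367, 23.431]), np.float64(43.786)]
top w200_center 0.67 76 [array([ 436.45 , -154.886]), array([29.266, 25.587]), np.float64(89.874)]
top w200_center 0.67 159 [array([ 597.139, -202.719]), array([28.196, 77.32 ]), np.float64(20.537)]
top pan_free_top 0.85 1144 [array([561.977, -92.702]), array([116.337, 111.014]), np.float64(44.607)]
top pan_free_top 0.62 3901 [array([ 451.065, -509.589]), array([210.396, 210.654]), np.float64(44.044)]
top pan_jar_top 0.69 3422 [array([583.421, 174.59 ]), array([212.177, 156.823]), np.float64(89.087)]
top pan_jar_top 0.63 184 [array([ 599.128, -268.902]), array([114.048,  72.2  ]), np.float64(32.493)]
lid_handle [([0.601, -0.286, 0.163], 0.48)]
box_mouth [([0.589, 0.183, 0.056], 0.75)]
lid_hinge [([0.665, 0.17
[... 467 characters left out ...]
enter 0.44 824 [array([ 641.583, -396.079]), array([154.293,  62.816]), np.float64(84.389)]
side w200_center 0.59 103 [array([ 437.443, -153.486]), array([32.047, 47.191]), np.float64(11.324)]
side pan_free_top 0.84 855 [array([560.148, -88.322]), array([122.43 , 113.858]), np.float64(63.683)]
side pan_jar_top 0.71 205 [array([ 609.811, -308.203]), array([109.737,  76.987]), np.float64(2.26)]
side pan_jar_top 0.52 14 [array([480.5  ,  51.399]), array([71.757,  3.479]), np.float64(88.796)]
lid_handle [([0.53, 0.185, 0.102], 0.95)]
box_mouth [([0.585, 0.181, 0.052], 0.75)]
lid_hinge []
w100_center [([0.47, -0.298, 0.014], 0.39)]
('trans', [-0.4723, -0.3179, 0.0677], 'turn', [0.0, -0.0, 1.354])
```

Emit:
jog_arm(
  turn=[
    [0,0,1.35],
    [0,0,1.35],
    [0,0,1.35],
    [0,0,1.35],
    [0,0,1.35],
    [0,0,1.35],
    [0,0,1.35],
    [0,0,1.35],
    [0,0,1.35],
    [0,0,1.35],
    [0,0,1.35],
    [0,0,1.35],
    [0,0,1.35],
    [0,0,1.35],
  ],
  translation=[
    [-0.472,-0.318,0.05],
    [-0.472,-0.318,0.05],
    [-0.472,-0.318,0.05],
    [-0.472,-0.318,0.05],
    [-0.472,-0.318,0.05],
    [-0.472,-0.318,0.05],
    [-0.472,-0.318,0.05],
    [-0.472,-0.318,0.05],
    [-0.472,-0.318,0.05],
    [-0.472,-0.318,0.05],
    [-0.472,-0.318,0.05],
    [-0.472,-0.318,0.05],
    [-0.472,-0.318,0.05],
    [-0.472,-0.318,0.05],
  ],
  grip=[0,0,0,0,0,0,0,0,0,0,0,0,0,0],
)

```text
clock: 4.55
tool_pos: [0.5321, 0.1835, 0.2079]
eef_rot: [0.716, 0.699, 0.0, -0.0]
contact_force: [0.0, -1.0, -0.0]
opening: 1.0
finger_force: 0.0
```

Run:
```python
from h import *
st();print(rel([.533,.181,.104],rot(-.02)))
```

```text
{'clock': 4.55, 'q': [-0.471, 0.675, 0.096, 1.817, -0.099, 0.655, -0.341], 'tool_pos': [0.532, 0.184, 0.208], 'eef_rot': [0.716, 0.699, 0.0, -0.0], 'contact_force': [0.045, -0.955, -0.011], 'moment': [-0.012, 0.053, 0.016], 'finger_force': 0.0, 'opening': 1.0}
('trans', [-0.0026, 0.0009, 0.1039], 'turn', [-0.0, -0.0, -0.004])
```

Emit:
jog_arm(
  turn=[
    [0,0,0],
    [0,0,0],
    [0,0,0],
    [0,0,0],
    [0,0,0],
    [0,0,0],
    [0,0,0],
    [0,0,0],
    [0,0,0],
    [0,0,0],
  ],
  translation=[
    [0,0,0.05],
    [0,0,0.08],
    [0,0,0.095],
    [0,0,0.103],
    [0,0,0.103],
    [0,0,0.103],
    [0,0,0.103],
    [0,0,0.103],
    [0,0,0.103],
    [0,0,0.103],
  ],
  grip=[0,0,0,0.4,1,1,1,1,1,1],
  force=25,
)

```text
clock: 5.8
tool_pos: [0.5327, 0.1824, 0.1048]
eef_rot: [0.716, 0.698, 0.0, -0.0]
contact_force: [0.4, 0.2, 0.2]
opening: 0.23
finger_force: 0.0
```

Run:
```python
from h import *
st()
p=np.array(r.get_state()["tool_pos"]);H=np.array([.666,.1785,.054])
ax=np.array([np.cos(-.02),np.sin(-.02),0]);d=H-p;X=d@ax;Z=p[2]-.054
print("r",np.hypot(X,Z),"ang",np.arctan2(Z,X)-np.arctan2(42,135))
th0=np.arctan2(Z,X)-np.arctan2(42,135);rr=np.hypot(X,Z)
for th in np.linspace(th0,1.22,13)[1:]:
    a=th+np.arctan2(42,135);q=p+ax*(X-rr*np.cos(a))+[0,0,rr*np.sin(a)-Z]
    print(round(th,2),rel(q,R.from_quat(r.get_state()["eef_rot"]))[1])
```

```text
{'clock': 5.8, 'q': [-0.45, 0.837, 0.065, 1.879, -0.116, 0.429, -0.327], 'tool_pos': [0.533, 0.182, 0.105], 'eef_rot': [0.716, 0.698, 0.0, -0.0], 'contact_force': [0.414, 0.244, 0.177], 'moment': [-0.071, 0.092, -0.018], 'finger_force': 0.0, 'opening': 0.23}
r 0.1426826181942116 ang 0.062087848961349223
0.16 [0.0, 0.0055, -0.0126]
0.26 [0.0001, 0.0122, -0.0246]
0.35 [0.0001, 0.02, -0.036]
0.45 [0.0002, 0.0289, -0.0465]
0.54 [0.0002, 0.0388, -0.0561]
0.64 [0.0003, 0.0495, -0.0647]
0.74 [0.0004, 0.061, -0.0722]
0.83 [0.0004, 0.0732, -0.0786]
0.93 [0.0005, 0.086, -0.0838]
1.03 [0.0006, 0.0991, -0.0878]
1.12 [0.0007, 0.1126, -0.0904]
1.22 [0.0008, 0.1263, -0.0917]
```

Emit:
jog_arm(
  turn=[
    [0,0,0],
    [0,0,0],
    [0,0,0],
    [0,0,0],
    [0,0,0],
    [0,0,0],
    [0,0,0],
  ],
  translation=[
    [0,0,0],
    [0,0,0],
    [0,0,0],
    [0,0,0],
    [0,0.0025,-0.006],
    [0,0.0055,-0.0126],
    [0,0.0055,-0.0126],
  ],
  grip=[1,1,1,1,1,1,1],
  force=25,
)

```text
clock: 6.68
tool_pos: [0.5394, 0.1823, 0.1179]
eef_rot: [0.716, 0.698, 0.001, 0.001]
contact_force: [4.8, -0.5, -2.5]
opening: 0.097
finger_force: 24.8
```

Emit:
jog_arm(
  turn=[
    [0,0,0],
    [0,0,0],
    [0,0,0],
    [0,0,0],
    [0,0,0],
    [0,0,0],
    [0,0,0],
    [0,0,0],
    [0,0,0],
    [0,0,0],
    [0,0,0],
    [0,0,0],
    [0,0,0],
  ],
  translation=[
    [0,0.0067,-0.012],
    [0,0.0145,-0.0234],
    [0,0.0234,-0.0339],
    [0,0.0333,-0.0435],
    [0,0.044,-0.0521],
    [0,0.0555,-0.0596],
    [0,0.0677,-0.066],
    [0,0.0805,-0.0712],
    [0,0.0936,-0.0752],
    [0,0.1071,-0.0778],
    [0,0.1208,-0.0791],
    [0,0.1208,-0.0791],
    [0,0.1208,-0.0791],
  ],
  grip=[1,1,1,1,1,1,1,1,1,1,1,1,1],
  force=25,
)

```text
clock: 8.3
tool_pos: [0.6555, 0.1801, 0.1934]
eef_rot: [0.716, 0.698, -0.003, -0.003]
contact_force: [-0.2, 3.3, -20.7]
opening: 0.091
finger_force: 26.3
```

Run:
```python
from h import *
st()
p=np.array(r.get_state()["tool_pos"]);print("th",np.arctan2(p[2]-.054,.666-p[0])-np.arctan2(42,135))
cams.snapshot("side")
im=cams.snapshot("top");cv2.imwrite("pics/top1.png",cv2.resize(im[130:270,120:300,::-1],None,fx=4,fy=4,interpolation=cv2.INTER_CUBIC))
```

```text
{'clock': 8.3, 'q': [-0.381, 0.84, 0.093, 1.444, -0.093, 0.87, -0.283], 'tool_pos': [0.656, 0.18, 0.193], 'eef_rot': [0.716, 0.698, -0.003, -0.003], 'contact_force': [-0.243, 3.315, -20.656], 'moment': [0.648, 0.245, 0.042], 'finger_force': 26.317, 'opening': 0.091}
th 1.1943190811159212
```

View pics/top1.png

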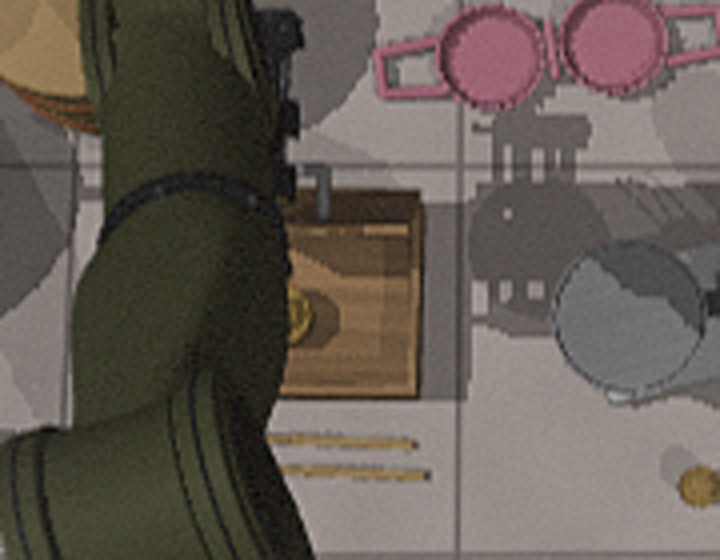

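Emit:
jog_arm(
  turn=[
    [0,0,0],
    [0,0,0],
    [0,0,0],
    [0,0,0],
    [0,0,0],
    [0,0,0],
    [0,0,0],
    [0,0,0],
    [0,0,0],
    [0,0,0],
  ],
  translation=[
    [0,0.004,0.003],
    [0,0.007,0.003],
    [0,0.007,0.003],
    [0,0.007,0.003],
    [0,0.007,0.003],
    [0,0.007,-0.01],
    [0,0.007,-0.03],
    [0,0.0,-0.07],
    [0,-0.04,-0.11],
    [0,-0.1,-0.11],
  ],
  grip=[1,1,0.77,0.77,0.77,0.77,0.77,0.77,0.5,0.5],
  force=25,
)

```text
clock: 9.65
tool_pos: [0.5624, 0.1818, 0.3113]
eef_rot: [0.717, 0.697, 0.006, 0.003]
contact_force: [0.7, 0.8, 0.2]
opening: 0.43
finger_force: 0.0
```

The lid is up at about 1.2 rad, and the weight shows at crop (297,315), partly behind the arm. I'll pull back to clear the view and get ready to tilt the wrist.

Emit:
jog_arm(
  turn=[
    [0,0,0],
    [0,0,0],
    [0,0,0],
    [0,0,0],
    [0,0,0],
  ],
  translation=[
    [0.05,-0.16,0.04],
    [0.05,-0.16,0.09],
    [0.05,-0.16,0.09],
    [0.05,-0.16,0.09],
    [0.05,-0.16,0.09],
  ],
  grip=[0.3,0.3,0.3,0.3,0.3],
)

```text
clock: 10.28
tool_pos: [0.4023, 0.2364, 0.2175]
eef_rot: [0.716, 0.698, 0.002, 0.001]
contact_force: [1.0, -0.5, 0.2]
opening: 0.702
finger_force: 0.0
```

Run:
```python
from h import *
st()
for c,a in(("top",(130,270,120,300)),("side",(110,220,190,290))):
    im=cams.snapshot(c);cv2.imwrite(f"pics/{c}2.png",cv2.resize(im[a[0]:a[1],a[2]:a[3],::-1],None,fx=4,fy=4,interpolation=cv2.INTER_CUBIC))
    for n in("box_floor","box_mouth","lid_handle","w200_center","w500"):
      try:print(c,n,[(np.round(d["position"],3).tolist(),round(d["p"],2)) for d in models.place_of(c,n)[:3]])
      except Exception as e:print(n,e)
```

```text
{'clock': 10.275, 'q': [-0.691, 0.557, 0.094, 2.086, -0.102, 0.5, -0.549], 'tool_pos': [0.402, 0.236, 0.218], 'eef_rot': [0.716, 0.698, 0.002, 0.001], 'contact_force': [0.999, -0.465, 0.233], 'moment': [-0.028, 0.052, 0.032], 'finger_force': 0.0, 'opening': 0.702}
top box_floor [([0.584, 0.181, 0.009], 0.93)]
top box_mouth [([0.584, 0.183, 0.056], 0.84), ([0.797, -0.031, -0.003], 0.65)]
top lid_handle [([0.665, 0.179, 0.196], 0.64)]
top w200_center [([0.634, -0.44, 0.002], 0.58), ([0.433, -0.159, 0.016], 0.39)]
w500 it knows: bottle, bowl, box_floor, box_mouth, chopstick1_center, chopstick2_center, jar_center, lid_handle, lid_hinge, mug, pan_free_top, pan_jar_top, press, w100_center, w200_center, w50_center
side box_floor [([0.588, 0.176, 0.011], 0.71), ([0.471, -0.298, 0.014], 0.48)]
side box_mouth [([0.586, 0.182, 0.051], 0.91), ([0.473, 0.193, 0.002], 0.74)]
side lid_handle [([0.661, 0.182, 0.191], 0.88)]
side w200_center [([0.433, -0.152, 0.018], 0.5), ([0.586, 0.183, 0.054], 0.38)]
w500 it knows: bottle, bowl, box_floor, box_mouth, chopstick1_center, chopstick2_center, jar_center, lid_handle, lid_hinge, mug, pan_free_top, pan_jar_top, press, w100_center, w200_center, w50_center
```

View pics/top2.png

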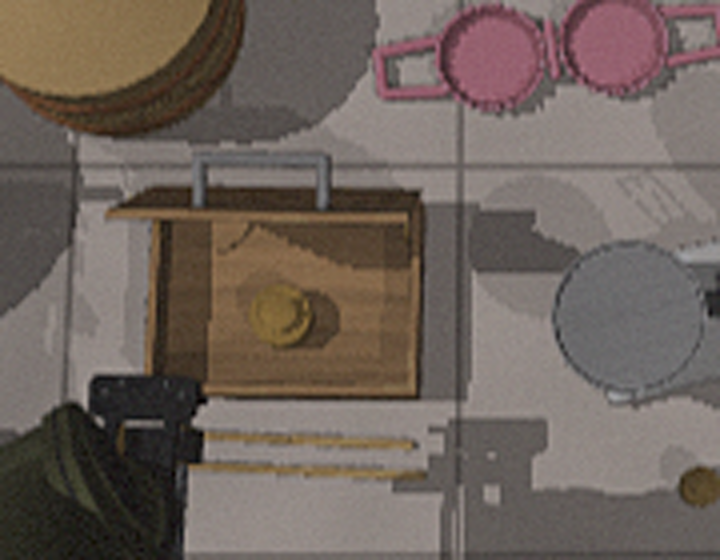

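View pics/side2.png

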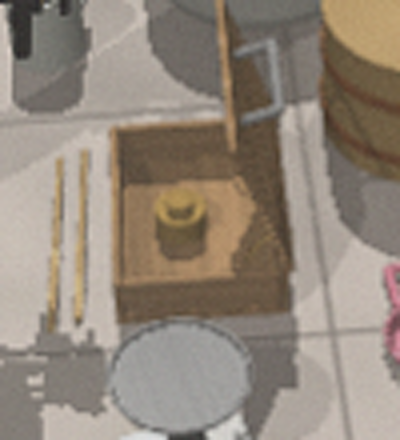

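The weight shows in the top crop at (281,315), pixel (190,209), and in the side crop at (181,212), pixel (235,163). Next I'll triangulate it and fit a kinematic model for the tilt.

```bash
cat > fk.py <<'E'
import numpy as np
from scipy.spatial.transform import Rotation as R
D=[([-1.29,.689,-.195,1.565,.157,.902,-.215],[.153,.606,.258]),([-.471,.675,.096,1.817,-.099,.655,-.341],[.532,.1835,.208]),([-.45,.837,.065,1.879,-.116,.429,-.327],[.5327,.1824,.1048]),([-.381,.84,.093,1.444,-.093,.87,-.283],[.6555,.1801,.1934]),([-.691,.557,.094,2.086,-.102,.5,-.549],[.4023,.2364,.2175])]
def fk(q,L):
    h,L1,L2,L3=L[:4];z=lambda a:R.from_euler("z",-a);y=lambda a:R.from_euler("y",a)
    A=z(q[0])*y(q[1]);p=np.array([0,0,h])+A.apply([0,0,L1]);A=A*z(q[2])*y(q[3]);p=p+A.apply([0,0,L2])
    A=A*z(q[4])*y(q[5]);p=p+A.apply([0,0,L3]);return p,A*z(q[6])
E
python3 - <<'E'
from h import *
from fk import *
from scipy.optimize import least_squares
f=lambda L:np.concatenate([fk(q,L)[0]-p for q,p in D]+[[.01*(L[0]-.34)]])
s=least_squares(f,[.34,.56,.34,.3]);print(s.x.round(4),np.abs(f(s.x)).max())
Rm=R.from_quat(r.get_state()["eef_rot"]);F=fk(D[-1][0],s.x)[1];print("const",(F.inv()*Rm).as_rotvec().round(3))
for c,uv in(("top",(190.2,208.8)),("side",(235.2,163))):
    for z in(.034,.037):print(c,at_z(c,uv,z).round(4))
for c in("top","side"):
    im=cv2.cvtColor(cams.snapshot(c),cv2.COLOR_RGB2HSV).astype(int)
    b=(slice(195,225),slice(175,205)) if c=="top" else (slice(150,180),slice(222,248))
    m=(im[b][...,1]>150)&(im[b][...,0]>18);ys,xs=np.nonzero(m);print(c,m.sum(),xs.mean()+b[1].start,ys.mean()+b[0].start,xs.min()+b[1].start,xs.max()+b[1].start,ys.min()+b[0].start,ys.max()+b[0].start)
E
```

```text
[-0.1152  0.5414  0.3675 -0.1897] 0.04847386214030297
const [2.00e-03 1.00e-03 1.57e+00]
top [[0.5708 0.1814 0.034 ]]
top [[0.5704 0.181  0.037 ]]
side [[0.5756 0.1769 0.034 ]]
side [[0.5756 0.1739 0.037 ]]
top 2 189.0 210.0 187 191 204 216<stdin>:12: RuntimeWarning: Mean of empty slice.
  ret = ret.dtype.type(ret / rcount)
Traceback (most recent call last):
ValueError: zero-size array to reduction operation minimum which has no identity
```

```bash
cat > fk.py.new <<'E'
E
rm fk.py.new
python3 - <<'E'
import re
s=open('fk.py').read()
s=s[:s.index("def fk")]+'''def fk(q,L):
    h,L1,L2,L3,a,b,c,d=L;z=lambda a:R.from_euler("z",-a);y=lambda a:R.from_euler("y",a)
    A=z(q[0])*y(q[1]);p=np.array([0,0,h])+A.apply([0,a,L1]);A=A*z(q[2]);p=p+A.apply([b,0,0]);A=A*y(q[3]);p=p+A.apply([-b,c,L2])
    A=A*z(q[4])*y(q[5]);p=p+A.apply([0,d,L3]);return p,A*z(q[6])*R.from_euler("z",np.pi/2)
'''
open('fk.py','w').write(s)
E
python3 - <<'E'
from h import *
from fk import *
from scipy.optimize import least_squares
for mask in([1,1,1,1,0,0,0,0],[1,1,1,1,1,0,0,0],[1,1,1,1,0,1,0,0],[1,1,1,1,1,1,0,0],[1,1,1,1,1,1,1,0]):
    m=np.array(mask)
    f=lambda L:np.concatenate([fk(q,L*m)[0]-p for q,p in D]+[[.002*(L[0]-.34),.002*(L[3]-.3)]])
    s=least_squares(f,[.34,.56,.34,.3,0,0,0,0]);print(mask,s.x.round(4),np.abs(f(s.x)).max())
q,p=D[-1];F=fk(q,s.x)[1].as_matrix();print(F.round(3))
for q,p in D: print(q[0],np.arctan2(p[1],p[0]))
E
```

```text
[1, 1, 1, 1, 0, 0, 0, 0] [-0.6561  0.5416  0.366  -0.7293  0.      0.      0.      0.    ] 0.048253677229977976
[1, 1, 1, 1, 1, 0, 0, 0] [ 0.463   0.5617  0.3461  0.4202 -0.0459  0.      0.      0.    ] 0.004042800388836365
[1, 1, 1, 1, 0, 1, 0, 0] [-2.6127  0.4862  0.339  -2.708   0.      0.0337  0.      0.    ] 0.05117952640224349
[1, 1, 1, 1, 1, 1, 0, 0] [ 0.9186  0.5745  0.3521  0.8811 -0.0463 -0.0077  0.      0.    ] 0.0037387199841955043
[1, 1, 1, 1, 1, 1, 1, 0] [ 3.232e-01  5.634e-01  3.441e-01  2.837e-01 -1.980e-02  3.000e-04
 -2.630e-02  0.000e+00] 0.00046610252778539474
[[ 0.027  1.     0.003]
 [ 1.    -0.027  0.001]
 [ 0.001  0.003 -1.   ]]
-1.29 1.323489379167381
-0.471 0.3321463585813043
-0.45 0.3298941542059822
-0.381 0.2681357234467334
-0.691 0.5312676993275195
```

```bash
cat >> fk.py <<'E'
L=[.3232,.5634,.3441,.2837,-.0198,.0003,-.0263,0]
LO=np.array([-3.01,-.46,-1.47,.13,-1,.04,-2.66]);HI=np.array([3.01,2.08,1.51,2.56,4.14,2.09,2.66])
from scipy.optimize import least_squares
def ik(p,Rt,q0,w=.003):
    g=lambda q:np.r_[10*(fk(q,L)[0]-p),(fk(q,L)[1].inv()*Rt).as_rotvec(),w*(q-q0)]
    s=least_squares(g,np.clip(q0,LO+.02,HI-.02),bounds=(LO,HI));return s.x,np.abs(g(s.x)[:6]).max()
E
python3 - <<'E'
from h import *
from fk import *
q0=np.array(r.get_state()["q"]);print(fk(q0,L)[0],r.get_state()["tool_pos"])
for t in(.35,.5,.6):
  for yaw,q7 in((np.pi/2-.02,-1.8),(-np.pi/2-.02,1.3)):
    for P in([.573,.178,.045],[.5,.178,.2],[.54,-.08,.16]):
      for q5 in(0,3):
        q,e=ik(np.array(P),rot(yaw,-t if yaw>0 else t),np.array([-.4,.8,.1,2.1,q5,.4,q7 if q5 else q7+3.14*np.sign(-q7)]))
        print(t,round(yaw,2),P,q5,q.round(2),round(e,4))
E
```

```text
[0.40067418 0.23597601 0.21665822] [0.40042611 0.23582719 0.21643112]
0.35 1.55 [0.573, 0.178, 0.045] 0 [-0.07  1.03 -0.65  2.03  1.83  0.7  -0.57] 0.0001
0.35 1.55 [0.573, 0.178, 0.045] 3 [-0.54  0.96  0.15  2.06  2.92  0.18 -1.84] 0.0
0.35 1.55 [0.5, 0.178, 0.2] 0 [-0.72  0.62  0.31  2.19 -0.26  0.04  1.31] 0.0006
0.35 1.55 [0.5, 0.178, 0.2] 3 [-0.3   0.61 -0.35  2.17  1.38  0.39 -0.32] 0.0001
0.35 1.55 [0.54, -0.08, 0.16] 0 [ 0.45  0.75 -0.61  2.17  1.7   0.39 -0.04] 0.0001
0.35 1.55 [0.54, -0.08, 0.16] 3 [ 0.08  0.69 -0.01  2.19  3.24  0.09 -1.62] 0.0
0.35 -1.59 [0.573, 0.178, 0.045] 0 [-0.54  0.95  0.16  1.96  0.6   0.04 -2.66] 0.1031
0.35 -1.59 [0.573, 0.178, 0.045] 3 [-0.55  0.96  0.16  2.06  2.94  0.18  1.28] 0.0
0.35 -1.59 [0.5, 0.178, 0.2] 0 [-0.72  0.62  0.31  2.19 -0.23  0.04 -1.85] 0.0007
0.35 -1.59 [0.5, 0.178, 0.2] 3 [-0.68  0.61  0.23  2.21  1.54  0.04  2.66] 0.0199
0.35 -1.59 [0.54, -0.08, 0.16] 0 [ 0.14  0.68 -0.09  2.14  1.15  0.04 -2.66] 0.0502
0.35 -1.59 [0.54, -0.08, 0.16] 3 [ 0.08  0.69 -0.01  2.19  3.26  0.09  1.5 ] 0.0
0.5 1.55 [0.573, 0.178, 0.045] 0 [ 0.   
[... 1189 characters left out ...]
8, 0.2] 3 [-0.79  0.67  0.3   2.38  2.75  0.41 -1.79] 0.0
0.6 1.55 [0.54, -0.08, 0.16] 0 [ 0.73  1.01 -1.18  2.35  2.12  1.   -0.33] 0.0001
0.6 1.55 [0.54, -0.08, 0.16] 3 [ 0.02  0.75  0.1   2.39  3.31  0.61 -1.69] 0.0
0.6 -1.59 [0.573, 0.178, 0.045] 0 [-0.72  1.    0.35  1.96  0.47  0.04 -2.66] 0.2849
0.6 -1.59 [0.573, 0.178, 0.045] 3 [-0.61  1.03  0.16  2.22  2.83  0.64  1.29] 0.0
0.6 -1.59 [0.5, 0.178, 0.2] 0 [-0.89  0.66  0.47  2.2   0.49  0.04 -2.66] 0.1877
0.6 -1.59 [0.5, 0.178, 0.2] 3 [-0.8   0.67  0.31  2.38  2.76  0.41  1.33] 0.0
0.6 -1.59 [0.54, -0.08, 0.16] 0 [ 0.23  0.68 -0.2   2.14  1.2   0.04 -2.66] 0.2808
0.6 -1.59 [0.54, -0.08, 0.16] 3 [0.01 0.75 0.11 2.39 3.32 0.61 1.44] 0.0
```

Run:
```python
from h import *
from fk import *
s=r.get_state();q0=np.array(s["q"]);R0=R.from_quat(s["eef_rot"]);p0=np.array(s["tool_pos"])
Rt=rot(np.pi/2-.02,-.45);P=np.array([.573,.178,.038])-Rt.apply([0,0,.12]);print(P)
qt,e=ik(P,Rt,np.array([-.6,.7,.2,2.2,2.9,.3,-1.83]));print(qt.round(2),e)
pp=None
for i in range(1,21):
    q=q0+(qt-q0)*i/20;p,A=fk(q,L);A=A
    d=R0.inv()*A;print(i,p.round(3),d.as_rotvec().round(2).tolist(),R0.inv().apply(p-p0).round(3).tolist(),"" if pp is None else round(np.degrees((pp.inv()*A).magnitude()),1));pp=A
```

```text
[0.52081457 0.17904385 0.14605365]
[-0.68  0.76  0.24  2.25  2.86  0.25 -1.84] 2.3302952151766577e-06
1 [0.412 0.215 0.212] [-0.04, -0.07, -0.06] [-0.021, 0.012, 0.005] 
2 [0.424 0.196 0.208] [-0.07, -0.13, -0.12] [-0.039, 0.025, 0.008] 5.4
3 [0.437 0.18  0.206] [-0.11, -0.18, -0.19] [-0.055, 0.038, 0.01] 5.3
4 [0.451 0.166 0.205] [-0.15, -0.23, -0.25] [-0.069, 0.052, 0.011] 5.2
5 [0.465 0.155 0.205] [-0.19, -0.28, -0.32] [-0.079, 0.066, 0.012] 5.2
6 [0.478 0.146 0.204] [-0.22, -0.31, -0.39] [-0.088, 0.08, 0.012] 5.1
7 [0.491 0.14  0.204] [-0.26, -0.35, -0.47] [-0.093, 0.093, 0.012] 5.0
8 [0.504 0.137 0.204] [-0.29, -0.37, -0.54] [-0.097, 0.106, 0.013] 5.0
9 [0.515 0.135 0.203] [-0.32, -0.4, -0.62] [-0.098, 0.117, 0.013] 4.9
10 [0.525 0.136 0.202] [-0.34, -0.41, -0.7] [-0.097, 0.127, 0.015] 4.9
11 [0.533 0.138 0.2  ] [-0.36, -0.42, -0.78] [-0.094, 0.135, 0.017] 4.9
12 [0.539 0.142 0.197] [-0.38, -0.43, -0.86] [-0.09, 0.141, 0.02] 4.8
13 [0.544 0.147 0.193] [-0.4, -0.43, -0.95] [-0.085, 0.146, 0.023] 4.8
14 [0.546 0.152 0.188] [-0.41, -0.43, -1.03] [-0.08, 0.148, 0.028] 4.8
15 [0.547 0.158 0.183] [-0.41, -0.43, -1.12] [-0.074, 0.148, 0.034] 4.8
16 [0.545 0.163 0.177] [-0.41, -0.42, -1.2] [-0.069, 0.147, 0.04] 4.9
17 [0.542 0.169 0.17 ] [-0.4, -0.4, -1.29] [-0.064, 0.143, 0.047] 4.9
18 [0.536 0.173 0.162] [-0.39, -0.39, -1.38] [-0.059, 0.138, 0.054] 4.9
19 [0.529 0.177 0.154] [-0.38, -0.37, -1.46] [-0.056, 0.13, 0.062] 4.9
20 [0.521 0.179 0.146] [-0.35, -0.35, -1.55] [-0.054, 0.122, 0.07] 5.0
```

Emit:
jog_arm(
  turn=[
    [-0.04,-0.07,-0.06],
    [-0.07,-0.13,-0.12],
    [-0.11,-0.18,-0.19],
    [-0.15,-0.23,-0.25],
    [-0.19,-0.28,-0.32],
    [-0.22,-0.31,-0.39],
    [-0.26,-0.35,-0.47],
    [-0.29,-0.37,-0.54],
    [-0.32,-0.4,-0.62],
    [-0.34,-0.41,-0.7],
  ],
  translation=[
    [-0.021,0.012,0.005],
    [-0.039,0.025,0.008],
    [-0.055,0.038,0.01],
    [-0.069,0.052,0.011],
    [-0.079,0.066,0.012],
    [-0.088,0.08,0.012],
    [-0.093,0.093,0.012],
    [-0.097,0.106,0.013],
    [-0.098,0.117,0.013],
    [-0.097,0.127,0.015],
  ],
  grip=[0,0,0,0,0,0,0,0,0,0],
)

```text
clock: 12.12
tool_pos: [0.5249, 0.1361, 0.2012]
eef_rot: [0.41, 0.875, -0.027, 0.257]
contact_force: [5.5, 10.1, -2.5]
opening: 0.997
finger_force: 0.0
```

```bash
cat > path.py <<'E'
from h import *
from fk import *
st()
s=r.get_state();q0=np.array(s["q"]);R0=R.from_quat(s["eef_rot"]);p0=np.array(s["tool_pos"])
Rt=rot(np.pi/2-.02,-.45);P=np.array([.573,.178,.038])-Rt.apply([0,0,.12])
qt,e=ik(P,Rt,np.array([-.6,.7,.2,2.2,2.9,.3,-1.83]));print(qt.round(2),e,fk(q0,L)[0].round(3))
for i in range(1,13):
    p,A=fk(q0+(qt-q0)*i/12,L);print(p.round(3),(R0.inv()*A).as_rotvec().round(2).tolist(),R0.inv().apply(p-p0).round(3).tolist())
print(rel(P,Rt))
E
python3 path.py
```

```text
{'clock': 12.125, 'q': [-0.986, 0.759, 0.652, 2.2, 0.652, 0.042, -0.493], 'tool_pos': [0.525, 0.136, 0.201], 'eef_rot': [0.41, 0.875, -0.027, 0.257], 'contact_force': [5.539, 10.145, -2.489], 'moment': [1.35, -0.123, 0.626], 'finger_force': 0.0, 'opening': 0.997}
[-0.68  0.76  0.24  2.25  2.86  0.25 -1.84] 2.3302952151766577e-06 [0.515 0.143 0.198]
[0.511 0.137 0.191] [0.02, 0.01, -0.07] [0.012, -0.011, 0.002]
[0.509 0.132 0.186] [0.03, 0.01, -0.14] [0.013, -0.017, 0.007]
[0.508 0.128 0.181] [0.04, 0.01, -0.21] [0.013, -0.021, 0.012]
[0.508 0.125 0.177] [0.04, 0.02, -0.28] [0.012, -0.023, 0.016]
[0.51  0.124 0.174] [0.03, 0.02, -0.35] [0.012, -0.023, 0.021]
[0.513 0.125 0.17 ] [0.01, 0.02, -0.42] [0.013, -0.021, 0.025]
[0.516 0.128 0.166] [-0.01, 0.03, -0.49] [0.016, -0.017, 0.029]
[0.519 0.134 0.162] [-0.04, 0.03, -0.55] [0.02, -0.012, 0.032]
[0.522 0.142 0.158] [-0.08, 0.04, -0.61] [0.026, -0.005, 0.034]
[0.523 0.152 0.154] [-0.13, 0.06, -0.68] [0.034, 0.002, 0.036]
[0.523 0.165 0.15 ] [-0.18, 0.08, -0.74] [0.045, 0.009, 0.036]
[0.521 0.179 0.146] [-0.23, 0.11, -0.79] [0.058, 0.016, 0.035]
('trans', [0.0584, 0.0165, 0.035], 'turn', [-0.234, 0.112, -0.794])
```

Emit:
jog_arm(
  turn=[
    [-0.04,0.02,-0.13],
    [-0.08,0.04,-0.26],
    [-0.12,0.06,-0.4],
    [-0.16,0.08,-0.53],
    [-0.2,0.1,-0.66],
    [-0.234,0.112,-0.794],
    [-0.234,0.112,-0.794],
    [-0.234,0.112,-0.794],
  ],
  translation=[
    [0.01,0.003,0.006],
    [0.02,0.006,0.012],
    [0.03,0.009,0.018],
    [0.04,0.012,0.024],
    [0.05,0.015,0.03],
    [0.058,0.0165,0.035],
    [0.058,0.0165,0.035],
    [0.058,0.0165,0.035],
  ],
  grip=[0,0,0,0,0,0,0,0],
)

```text
clock: 13.12
tool_pos: [0.5214, 0.1767, 0.1465]
eef_rot: [0.014, 0.975, -0.002, 0.223]
contact_force: [0.1, 0.3, 0.4]
opening: 1.001
finger_force: 0.0
```

```bash
cat > refit.py <<'E'
from h import *
import fk as F
D=F.D+[([-.986,.759,.652,2.2,.652,.042,-.493],[.5249,.1361,.2012])]
s=r.get_state();D.append((s["q"],s["tool_pos"]))
f=lambda L:np.concatenate([F.fk(q,L)[0]-p for q,p in D])
S=F.least_squares(f,F.L);print(S.x.round(4).tolist(),np.abs(f(S.x)).max())
st();print(rel(*(lambda Rt:(np.array([.573,.178,.038])-Rt.apply([0,0,.12]),Rt))(rot(np.pi/2-.02,-.45))))
E
python3 refit.py
```

```text
[0.3464, 0.5633, 0.3445, 0.3065, -0.0189, 0.0002, -0.0269, -0.0002] 0.000494885397057665
{'clock': 13.125, 'q': [-0.532, 0.735, -0.014, 2.269, 2.352, 0.348, -1.333], 'tool_pos': [0.521, 0.177, 0.146], 'eef_rot': [0.014, 0.975, -0.002, 0.223], 'contact_force': [0.131, 0.35, 0.403], 'moment': [0.08, 0.375, -0.078], 'finger_force': 0.0, 'opening': 1.001}
('trans', [0.0007, 0.0023, 0.0001], 'turn', [-0.002, -0.0, -0.008])
```

Emit:
jog_arm(
  turn=[
    [0,0,0],
    [0,0,0],
    [0,0,0],
    [0,0,0],
    [0,0,0],
    [0,0,0],
    [0,0,0],
    [0,0,0],
    [0,0,0],
    [0,0,0],
    [0,0,0],
    [0,0,0],
    [0,0,0],
  ],
  translation=[
    [0,0.002,0.03],
    [0,0.002,0.06],
    [0,0.002,0.08],
    [0,0.002,0.1],
    [0,0.002,0.112],
    [0,0.002,0.12],
    [0,0.002,0.12],
    [0,0.002,0.12],
    [0,0.002,0.12],
    [0,0.002,0.12],
    [0,0.002,0.12],
    [0,0.002,0.12],
    [0,0.002,0.12],
  ],
  grip=[0,0,0,0,0,0,0.2,0.35,0.5,0.6,0.6,0.6,0.6],
  force=15,
)

```text
clock: 14.75
tool_pos: [0.5734, 0.1808, 0.0389]
eef_rot: [0.011, 0.975, -0.001, 0.223]
contact_force: [-1.2, 5.2, 5.4]
opening: 0.55
finger_force: 15.0
```

```bash
sed -i 's/^L=.*/L=[.3464,.5633,.3445,.3065,-.0189,.0002,-.0269,-.0002]/' fk.py
python3 - <<'E'
from h import *
st()
E
```

```text
{'clock': 14.75, 'q': [-0.422, 0.98, -0.11, 2.141, 2.465, 0.481, -1.378], 'tool_pos': [0.573, 0.181, 0.039], 'eef_rot': [0.011, 0.975, -0.001, 0.223], 'contact_force': [-1.162, 5.206, 5.4], 'moment': [1.032, 0.301, 0.445], 'finger_force': 14.995, 'opening': 0.55}
```

Emit:
jog_arm(
  turn=[
    [0,0,0],
    [0,0,0],
    [0,0,0],
    [0,0,0],
    [0,0,0],
    [0,0,0],
    [0,0,0],
    [0,0,0],
  ],
  translation=[
    [0,0,0],
    [0,0,0],
    [0,0,-0.01],
    [0,0,-0.03],
    [0,0,-0.06],
    [0,0,-0.1],
    [0,0,-0.15],
    [0,0,-0.15],
  ],
  grip=[1,1,1,1,1,1,1,1],
  force=30,
)

```text
clock: 15.75
tool_pos: [0.5065, 0.1795, 0.1753]
eef_rot: [0.012, 0.975, -0.002, 0.223]
contact_force: [0.5, 0.4, -4.8]
opening: 0.545
finger_force: 30.0
```

Run:
```python
from h import *
from fk import *
st()
for n in("pan_free_top","pan_jar_top","jar_center"):
  for c in("side","top"):
    if n=="pan_free_top":cams.snapshot(c)
    print(c,n,[(np.round(d["position"],4).tolist(),round(d["p"],2)) for d in models.place_of(c,n)[:1]])
im=cams.snapshot("side");cv2.imwrite("pics/s3.png",cv2.resize(im[110:310,160:330,::-1],None,fx=3,fy=3,interpolation=cv2.INTER_CUBIC))
s=r.get_state();q0=np.array(s["q"]);Rt=rot(np.pi/2-.02,-.45)
for P in([.555,-.068,.2],[.555,-.068,.149],[.555,-.068,.147]):
    q0,e=ik(np.array(P),Rt,q0);print(q0.round(2),e,rel(P,Rt))
```

```text
{'clock': 15.75, 'q': [-0.595, 0.667, 0.047, 2.289, 2.3, 0.289, -1.297], 'tool_pos': [0.506, 0.179, 0.175], 'eef_rot': [0.012, 0.975, -0.002, 0.223], 'contact_force': [0.463, 0.408, -4.759], 'moment': [0.054, 0.802, 0.036], 'finger_force': 29.999, 'opening': 0.545}
side pan_free_top [([0.5562, -0.0914, 0.1205], 0.73)]
top pan_free_top [([0.557, -0.0902, 0.1186], 0.65)]
side pan_jar_top [([0.6068, -0.2866, 0.0939], 0.69)]
top pan_jar_top [([0.6077, -0.2816, 0.0992], 0.76)]
side jar_center [([0.6001, -0.2826, 0.1625], 0.6)]
top jar_center [([0.6018, -0.2874, 0.1637], 0.64)]
[ 0.14  0.62 -0.14  2.23  2.7   0.17 -1.09] 1.845343441851386e-05 ('trans', [-0.0597, -0.247, -0.0019], 'turn', [-0.001, -0.001, -0.004])
[ 0.18  0.73 -0.21  2.26  2.73  0.32 -1.12] 4.576380183041252e-06 ('trans', [-0.0375, -0.247, 0.0441], 'turn', [-0.001, -0.001, -0.004])
[ 0.18  0.74 -0.21  2.27  2.73  0.33 -1.12] 1.6226409362276694e-07 ('trans', [-0.0367, -0.247, 0.0459], 'turn', [-0.001, -0.001, -0.004])
```

View pics/s3.png

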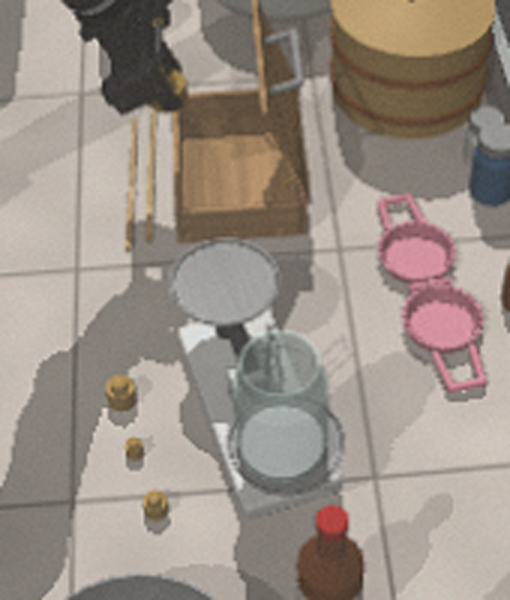

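The box is empty and the weight hangs upright between the fingers at (175,85), with about 4.8 N on the wrist. The pan is clear at (225,283). I'll carry it over the pan.

Emit:
jog_arm(
  turn=[
    [0,0,0],
    [0,0,0],
    [0,0,0],
    [0,0,0],
    [0,0,0],
    [0,0,0],
    [0,0,0],
    [0,0,0],
    [0,0,0],
    [0,0,0],
    [0,0,0],
  ],
  translation=[
    [-0.011,-0.01,-0.022],
    [-0.017,-0.035,-0.02],
    [-0.023,-0.07,-0.018],
    [-0.029,-0.105,-0.015],
    [-0.035,-0.14,-0.012],
    [-0.041,-0.175,-0.009],
    [-0.047,-0.205,-0.006],
    [-0.053,-0.23,-0.004],
    [-0.06,-0.247,-0.002],
    [-0.06,-0.247,-0.002],
    [-0.06,-0.247,-0.002],
  ],
  grip=[1,1,1,1,1,1,1,1,1,1,1],
  force=30,
)

```text
clock: 17.58
tool_pos: [0.5547, -0.0666, 0.2006]
eef_rot: [0.011, 0.975, -0.002, 0.222]
contact_force: [0.3, 0.5, -5.1]
opening: 0.545
finger_force: 30.0
```

Run:
```python
from h import *
st();Rt=rot(np.pi/2-.02,-.45)
for z in(.16,.154,.15,.147):print(z,rel([.555,-.068,z],Rt))
im=cams.snapshot("side");cv2.imwrite("pics/s4.png",cv2.resize(im[130:290,170:300,::-1],None,fx=3.7,fy=3.7,interpolation=cv2.INTER_CUBIC))
```

```text
{'clock': 17.575, 'q': [0.126, 0.613, -0.127, 2.231, 2.73, 0.162, -1.134], 'tool_pos': [0.555, -0.067, 0.201], 'eef_rot': [0.011, 0.975, -0.002, 0.222], 'contact_force': [0.345, 0.505, -5.091], 'moment': [0.046, 0.868, -0.007], 'finger_force': 29.999, 'opening': 0.545}
0.16 ('trans', [0.0173, -0.0015, 0.0367], 'turn', [0.001, -0.002, -0.003])
0.154 ('trans', [0.0199, -0.0015, 0.0421], 'turn', [0.001, -0.002, -0.003])
0.15 ('trans', [0.0216, -0.0015, 0.0457], 'turn', [0.001, -0.002, -0.003])
0.147 ('trans', [0.0229, -0.0015, 0.0484], 'turn', [0.001, -0.002, -0.003])
```

View pics/s4.png

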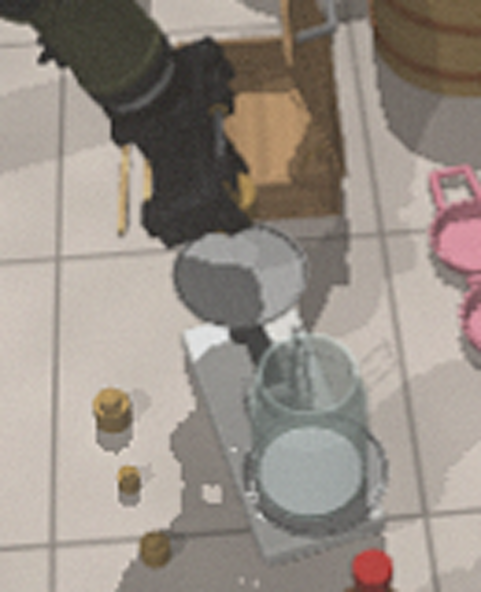

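Emit:
jog_arm(
  turn=[
    [0,0,0],
    [0,0,0],
    [0,0,0],
    [0,0,0],
    [0,0,0],
    [0,0,0],
    [0,0,0],
    [0,0,0],
  ],
  translation=[
    [0.008,-0.001,0.017],
    [0.015,-0.001,0.032],
    [0.018,-0.001,0.039],
    [0.0195,-0.001,0.0415],
    [0.021,-0.001,0.044],
    [0.0217,-0.001,0.046],
    [0.0217,-0.001,0.046],
    [0.0217,-0.001,0.046],
  ],
  grip=[1,1,1,1,1,1,1,1],
  force=30,
)

```text
clock: 18.62
tool_pos: [0.556, -0.0686, 0.1504]
eef_rot: [0.012, 0.975, -0.002, 0.223]
contact_force: [0.2, -0.8, -5.2]
opening: 0.549
finger_force: 30.0
```

Not touching yet, so I'll lower further in small steps.

Emit:
jog_arm(
  turn=[
    [0,0,0],
    [0,0,0],
    [0,0,0],
    [0,0,0],
  ],
  translation=[
    [0.0005,0,0.001],
    [0.001,0,0.002],
    [0.0013,0,0.003],
    [0.0013,0,0.003],
  ],
  grip=[1,1,1,1],
)

```text
clock: 19.12
tool_pos: [0.5559, -0.0685, 0.1472]
eef_rot: [0.012, 0.975, -0.002, 0.223]
contact_force: [-3.0, -0.1, -0.1]
opening: 0.546
finger_force: 30.0
```

Emit:
jog_arm(
  turn=[
    [0,0,0],
    [0,0,0],
    [0,0,0],
    [0,0,0],
    [0,0,0],
  ],
  translation=[
    [0,0,0],
    [0,0,0],
    [0,0,0],
    [0,0,0],
    [0,0,0],
  ],
  grip=[0.44,0.41,0.35,0.25,0.15],
  force=5,
)

```text
clock: 19.75
tool_pos: [0.5561, -0.0685, 0.147]
eef_rot: [0.012, 0.975, -0.002, 0.223]
contact_force: [-0.3, -0.3, -0.5]
opening: 0.841
finger_force: 0.0
```

Run:
```python
from h import *
st()
im=cams.snapshot("side")
print([(np.round(d["position"],4).tolist(),round(d["p"],2)) for d in models.place_of("side","pan_free_top")[:1]])
```

```text
{'clock': 19.75, 'q': [0.171, 0.735, -0.198, 2.262, 2.761, 0.321, -1.15], 'tool_pos': [0.556, -0.069, 0.147], 'eef_rot': [0.012, 0.975, -0.002, 0.223], 'contact_force': [-0.294, -0.293, -0.463], 'moment': [-0.024, 0.397, -0.014], 'finger_force': 0.0, 'opening': 0.841}
[([0.6036, -0.2859, 0.163], 0.43)]
```

The weight is released. I'll retreat along the tool axis.

Emit:
jog_arm(
  turn=[
    [0,0,0],
    [0,0,0],
    [0,0,0],
    [0,0,0],
    [0,0,0],
  ],
  translation=[
    [0,0,-0.015],
    [0,0,-0.04],
    [0,0,-0.08],
    [0,0,-0.12],
    [0,0,-0.12],
  ],
  grip=[0.15,0.15,0.3,0.5,0.5],
)

```text
clock: 20.48
tool_pos: [0.5033, -0.0676, 0.258]
eef_rot: [0.012, 0.974, -0.002, 0.225]
contact_force: [1.1, 0.1, -0.2]
opening: 0.534
finger_force: 0.0
```

Run:
```python
from h import *
from fk import *
st()
s=r.get_state();q0=np.array(s["q"]);R0=R.from_quat(s["eef_rot"]);p0=np.array(s["tool_pos"])
Rt=rot(-1.05);P=np.array([.47,-.25,.2])
qt,e=ik(P,Rt,np.array([.6,.6,0,2,0,.4,-.45]));print(qt.round(2),e)
for i in range(1,21):
    p,A=fk(q0+(qt-q0)*i/20,L);print(p.round(3),A.as_matrix()[:,2].round(2),(R0.inv()*A).as_rotvec().round(2).tolist(),R0.inv().apply(p-p0).round(3).tolist())
im=cams.snapshot("side");cv2.imwrite("pics/s5.png",cv2.resize(im[130:290,170:300,::-1],None,fx=3.7,fy=3.7,interpolation=cv2.INTER_CUBIC))
```

```text
{'clock': 20.475, 'q': [0.116, 0.448, -0.094, 2.313, 2.715, 0.08, -1.121], 'tool_pos': [0.503, -0.068, 0.258], 'eef_rot': [0.012, 0.974, -0.002, 0.225], 'contact_force': [1.131, 0.061, -0.209], 'moment': [0.003, 0.367, -0.002], 'finger_force': 0.0, 'opening': 0.534}
[ 0.39  0.65  0.03  1.91 -0.03  0.58 -0.62] 4.932637869348683e-06
[ 0.517 -0.086  0.26 ] [ 0.46 -0.04 -0.89] [0.03, -0.03, 0.13] [-0.014, -0.018, 0.004]
[ 0.528 -0.105  0.262] [ 0.47 -0.08 -0.88] [0.07, -0.05, 0.26] [-0.025, -0.037, 0.007]
[ 0.537 -0.126  0.264] [ 0.48 -0.13 -0.87] [0.11, -0.07, 0.38] [-0.034, -0.058, 0.01]
[ 0.543 -0.148  0.265] [ 0.48 -0.17 -0.86] [0.14, -0.1, 0.51] [-0.04, -0.079, 0.012]
[ 0.546 -0.17   0.265] [ 0.47 -0.22 -0.86] [0.19, -0.11, 0.64] [-0.043, -0.101, 0.014]
[ 0.546 -0.191  0.264] [ 0.45 -0.26 -0.86] [0.23, -0.13, 0.77] [-0.043, -0.123, 0.015]
[ 0.543 -0.212  0.262] [ 0.42 -0.3  -0.86] [0.27, -0.14, 0.89] [-0.041, -0.143, 0.015]
[ 0.538 -0.231  0.259] [ 0.38 -0.33 -0.86] [0.31, -0.14, 1.02] [-0.035, -0.163, 0.016]
[ 0.531 -0.248  0.256] [ 0.34 -0.36 -0.87] [0.36, -0.15, 1.15] [-0.028, -0
[... 241 characters left out ...]
1.53] [0.004, -0.215, 0.017]
[ 0.491 -0.288  0.235] [ 0.15 -0.36 -0.92] [0.51, -0.11, 1.65] [0.016, -0.221, 0.018]
[ 0.482 -0.29   0.228] [ 0.1  -0.34 -0.94] [0.54, -0.09, 1.78] [0.028, -0.223, 0.019]
[ 0.473 -0.289  0.222] [ 0.06 -0.3  -0.95] [0.56, -0.06, 1.91] [0.038, -0.222, 0.021]
[ 0.467 -0.285  0.216] [ 0.03 -0.25 -0.97] [0.58, -0.03, 2.04] [0.046, -0.218, 0.024]
[ 0.463 -0.279  0.211] [ 0.01 -0.2  -0.98] [0.6, 0.01, 2.16] [0.053, -0.212, 0.027]
[ 0.462 -0.271  0.206] [-0.01 -0.14 -0.99] [0.6, 0.06, 2.29] [0.056, -0.204, 0.031]
[ 0.464 -0.261  0.202] [-0.01 -0.07 -1.  ] [0.6, 0.11, 2.41] [0.055, -0.194, 0.035]
[ 0.47 -0.25  0.2 ] [ 0.  0. -1.] [0.59, 0.16, 2.54] [0.051, -0.183, 0.039]
```

View pics/s5.png

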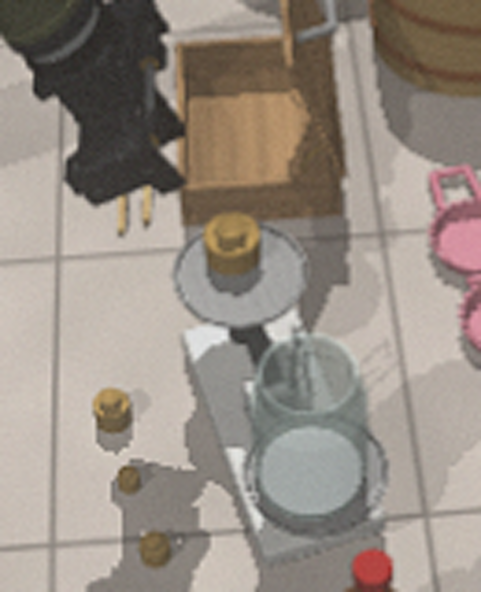

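w500 stands upright on the pan at (232,250), with free pan in front of it. Next I'll unflip the wrist, with the tool vertical, on the way to the 100 g weight.

Emit:
jog_arm(
  turn=[
    [0.03,0.01,0.14],
    [0.07,0.02,0.28],
    [0.1,0.03,0.42],
    [0.13,0.04,0.56],
    [0.16,0.04,0.7],
    [0.2,0.05,0.85],
    [0.23,0.06,0.99],
    [0.26,0.07,1.13],
    [0.3,0.08,1.27],
    [0.33,0.09,1.41],
    [0.36,0.1,1.55],
    [0.39,0.11,1.69],
    [0.43,0.12,1.83],
    [0.46,0.12,1.98],
    [0.49,0.13,2.12],
    [0.52,0.14,2.26],
    [0.56,0.15,2.4],
    [0.59,0.16,2.54],
    [0.59,0.16,2.54],
    [0.59,0.16,2.54],
  ],
  translation=[
    [0.005,-0.007,-0.004],
    [0.01,-0.014,-0.008],
    [0.015,-0.021,-0.012],
    [0.02,-0.028,-0.016],
    [0.025,-0.035,-0.02],
    [0.03,-0.042,-0.024],
    [0.035,-0.05,-0.028],
    [0.04,-0.058,-0.032],
    [0.045,-0.066,-0.036],
    [0.05,-0.074,-0.038],
    [0.051,-0.082,-0.038],
    [0.051,-0.09,-0.038],
    [0.051,-0.098,-0.038],
    [0.051,-0.106,-0.038],
    [0.051,-0.114,-0.038],
    [0.051,-0.122,-0.038],
    [0.051,-0.13,-0.038],
    [0.051,-0.133,-0.038],
    [0.051,-0.133,-0.038],
    [0.051,-0.133,-0.038],
  ],
  grip=[0.5,0.5,0.5,0.5,0.5,0.5,0.5,0.5,0.5,0.5,0.5,0.5,0.5,0.5,0.5,0.5,0.5,0.5,0.5,0.5],
)

```text
clock: 23.02
tool_pos: [0.4379, -0.1984, 0.2662]
eef_rot: [0.966, 0.258, -0.004, -0.0]
contact_force: [-0.3, -0.1, 1.0]
opening: 0.501
finger_force: 0.0
```

Run:
```python
from h import *
st()
for c in("side","top"):
    cams.snapshot(c)
    print(c,[(np.round(d["position"],4).tolist(),round(d["p"],2)) for d in models.place_of(c,"w100_center")[:3]])
print(rel([.471,-.298,.1],rot(-1.05)))
```

```text
{'clock': 23.025, 'q': [0.388, 0.492, -0.093, 1.976, 0.075, 0.683, -0.8], 'tool_pos': [0.438, -0.198, 0.266], 'eef_rot': [0.966, 0.258, -0.004, -0.0], 'contact_force': [-0.328, -0.114, 1.018], 'moment': [-0.045, 0.126, -0.002], 'finger_force': 0.0, 'opening': 0.501}
side [([0.469, -0.2982, 0.0151], 0.52)]
top []
('trans', [-0.0201, 0.103, 0.1668], 'turn', [-0.002, 0.006, 0.0])
```

Emit:
jog_arm(
  turn=[
    [0,0.006,0],
    [0,0.006,0],
    [0,0.006,0],
    [0,0.006,0],
    [0,0.006,0],
    [0,0.006,0],
    [0,0.006,0],
    [0,0.006,0],
    [0,0.006,0],
  ],
  translation=[
    [-0.01,0.05,0.04],
    [-0.02,0.103,0.08],
    [-0.02,0.103,0.13],
    [-0.02,0.103,0.17],
    [-0.02,0.103,0.2],
    [-0.02,0.103,0.22],
    [-0.02,0.103,0.232],
    [-0.02,0.103,0.232],
    [-0.02,0.103,0.232],
  ],
  grip=[0.5,0.5,0.5,0.5,0.5,0.5,0.5,0.5,0.5],
)

```text
clock: 24.35
tool_pos: [0.4712, -0.2989, 0.0356]
eef_rot: [0.966, 0.257, 0.0, -0.0]
contact_force: [0.0, -0.3, -0.4]
opening: 0.5
finger_force: 0.0
```

Run:
```python
from h import *
st()
print(rel([.4705,-.298,.027],rot(-1.05)))
```

```text
{'clock': 24.35, 'q': [0.512, 0.951, -0.048, 1.903, 0.135, 0.29, -0.697], 'tool_pos': [0.471, -0.299, 0.036], 'eef_rot': [0.966, 0.257, 0.0, -0.0], 'contact_force': [0.021, -0.317, -0.445], 'moment': [-0.014, 0.128, 0.009], 'finger_force': 0.0, 'opening': 0.5}
('trans', [-0.0002, -0.0011, 0.0086], 'turn', [-0.0, -0.001, -0.001])
```

Emit:
jog_arm(
  turn=[
    [0,0,0],
    [0,0,0],
    [0,0,0],
    [0,0,0],
    [0,0,0],
    [0,0,0],
    [0,0,0],
    [0,0,0],
  ],
  translation=[
    [0,-0.001,0.004],
    [0,-0.001,0.0085],
    [0,-0.001,0.0085],
    [0,-0.001,0.0085],
    [0,-0.001,0.0085],
    [0,-0.001,0.0085],
    [0,-0.001,0.0085],
    [0,-0.001,0.0085],
  ],
  grip=[0.5,0.55,0.65,0.75,0.85,0.85,0.85,0.85],
  force=10,
)

```text
clock: 25.35
tool_pos: [0.4702, -0.2978, 0.0264]
eef_rot: [0.966, 0.257, -0.0, -0.001]
contact_force: [0.3, 0.3, -0.9]
opening: 0.279
finger_force: 10.0
```

Emit:
jog_arm(
  turn=[
    [0,0,0],
    [0,0,0],
    [0,0,0],
    [0,0,0],
    [0,0,0],
    [0,0,0],
    [0,0,0],
    [0,0,0],
    [0,0,0],
  ],
  translation=[
    [0,0,0],
    [0,0,-0.01],
    [0,0,-0.03],
    [0,0,-0.06],
    [0,0,-0.1],
    [0,0,-0.14],
    [0,0,-0.18],
    [0,0,-0.22],
    [0,0,-0.22],
  ],
  grip=[1,1,1,1,1,1,1,1,1],
  force=15,
)

```text
clock: 26.48
tool_pos: [0.4718, -0.2991, 0.2508]
eef_rot: [0.967, 0.257, 0.003, 0.002]
contact_force: [-0.1, -0.5, -1.7]
opening: 0.277
finger_force: 15.0
```

Run:
```python
from h import *
st()
im=cams.snapshot("side");cams.snapshot("top")
for c in("side","top"):print(c,[(np.round(d["position"],4).tolist(),round(d["p"],2)) for d in models.place_of(c,"pan_free_top")[:2]])
m=[d for d in models.masks_of("top","pan_free_top")[:1]]
for d in m:
    ys,xs=np.nonzero(d["pixels"]);print(len(xs),cv2.minEnclosingCircle((at_z("top",np.c_[xs,ys],.119)[:,:2]*1000).astype(np.float32)))
cv2.imwrite("pics/s6.png",cv2.resize(im[130:290,170:300,::-1],None,fx=3.7,fy=3.7,interpolation=cv2.INTER_CUBIC))
# w500 body-top centre in earlier side picture s5 at crop (232,240)
print(at_z("side",(170+232/3.7,130+238/3.7),.117+.029),at_z("side",(170+240/3.7,130+275/3.7),.119))
print(rel([.558,-.120,.24],rot(0.0)))
```

```text
{'clock': 26.475, 'q': [0.546, 0.605, -0.105, 1.786, 0.087, 0.748, -0.655], 'tool_pos': [0.472, -0.299, 0.251], 'eef_rot': [0.967, 0.257, 0.003, 0.002], 'contact_force': [-0.096, -0.539, -1.734], 'moment': [-0.017, 0.105, 0.029], 'finger_force': 15.0, 'opening': 0.277}
side [([0.5561, -0.0934, 0.1195], 0.67), ([0.7974, -0.0323, 0.0019], 0.53)]
top [([0.556, -0.0918, 0.1144], 0.92)]
1023 ((560.5242919921875, -93.86009216308594), 60.99143981933594)
[[ 0.55727081 -0.07589095  0.146     ]] [[ 0.56174343 -0.0957948   0.119     ]]
('trans', [0.1651, -0.1102, 0.0056], 'turn', [-0.004, -0.001, -1.051])
```

View pics/s6.png

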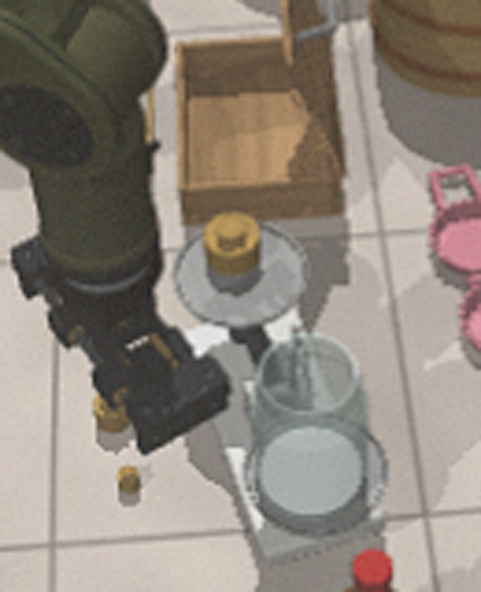

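The 100 g weight is in the gripper, and its spot on the counter is empty. w500 stands on the pan at (232,245). I'll carry the 100 g over.

Emit:
jog_arm(
  turn=[
    [0,0,-0.13],
    [0,0,-0.26],
    [0,0,-0.4],
    [0,0,-0.53],
    [0,0,-0.66],
    [0,0,-0.79],
    [0,0,-0.92],
    [0,0,-1.05],
    [0,0,-1.05],
    [0,0,-1.05],
  ],
  translation=[
    [0.02,-0.014,0],
    [0.04,-0.027,0],
    [0.062,-0.041,0],
    [0.085,-0.055,0],
    [0.108,-0.07,0],
    [0.13,-0.084,0],
    [0.15,-0.097,0],
    [0.166,-0.1075,0.005],
    [0.166,-0.1075,0.005],
    [0.166,-0.1075,0.005],
  ],
  grip=[1,1,1,1,1,1,1,1,1,1],
  force=15,
)

```text
clock: 27.98
tool_pos: [0.5603, -0.1235, 0.2409]
eef_rot: [0.709, 0.705, -0.001, -0.001]
contact_force: [-0.2, -0.7, -2.3]
opening: 0.277
finger_force: 15.0
```

Run:
```python
from h import *
st()
for z in(.16,.15,.146,.134):print(z,rel([.560,-.122,z],rot(0.0)))
```

```text
{'clock': 27.975, 'q': [0.363, 0.66, -0.385, 1.734, 0.322, 0.812, -0.177], 'tool_pos': [0.56, -0.124, 0.241], 'eef_rot': [0.709, 0.705, -0.001, -0.001], 'contact_force': [-0.227, -0.67, -2.284], 'moment': [-0.078, 0.064, -0.055], 'finger_force': 15.0, 'opening': 0.277}
0.16 ('trans', [0.0015, -0.0001, 0.0809], 'turn', [-0.002, -0.001, -0.005])
0.15 ('trans', [0.0015, -0.0, 0.0909], 'turn', [-0.002, -0.001, -0.005])
0.146 ('trans', [0.0015, -0.0, 0.0949], 'turn', [-0.002, -0.001, -0.005])
0.134 ('trans', [0.0015, -0.0, 0.1069], 'turn', [-0.002, -0.001, -0.005])
```

Emit:
jog_arm(
  turn=[
    [0,0,0],
    [0,0,0],
    [0,0,0],
    [0,0,0],
    [0,0,0],
    [0,0,0],
    [0,0,0],
    [0,0,0],
    [0,0,0],
    [0,0,0],
    [0,0,0],
    [0,0,0],
    [0,0,0],
    [0,0,0],
    [0,0,0],
  ],
  translation=[
    [0.0015,0,0.03],
    [0.0015,0,0.06],
    [0.0015,0,0.08],
    [0.0015,0,0.09],
    [0.0015,0,0.093],
    [0.0015,0,0.095],
    [0.0015,0,0.097],
    [0.0015,0,0.099],
    [0.0015,0,0.101],
    [0.0015,0,0.103],
    [0.0015,0,0.105],
    [0.0015,0,0.107],
    [0.0015,0,0.108],
    [0.0015,0,0.108],
    [0.0015,0,0.108],
  ],
  grip=[1,1,1,1,1,1,1,1,1,1,1,1,1,1,1],
  force=15,
)

```text
clock: 29.85
tool_pos: [0.5609, -0.1207, 0.1336]
eef_rot: [0.708, 0.707, 0.0, -0.001]
contact_force: [-0.8, -0.4, -0.1]
opening: 0.277
finger_force: 15.0
```

Emit:
jog_arm(
  turn=[
    [0,0,0],
    [0,0,0],
    [0,0,0],
    [0,0,0],
    [0,0,0],
    [0,0,0],
    [0,0,0],
    [0,0,0],
  ],
  translation=[
    [0,0,0.001],
    [0,0,0.001],
    [0,0,0.001],
    [0,0,0.001],
    [0,0,0.001],
    [0,0,0.001],
    [0,0,0.001],
    [0,0,0.001],
  ],
  grip=[1,1,0.7,0.67,0.63,0.58,0.55,0.55],
  force=5,
)

```text
clock: 30.85
tool_pos: [0.561, -0.1207, 0.1326]
eef_rot: [0.708, 0.707, 0.0, -0.001]
contact_force: [-0.1, -0.2, 0.1]
opening: 0.449
finger_force: 0.0
```

Run:
```python
from h import *
st()
```

```text
{'clock': 30.85, 'q': [0.31, 0.81, -0.307, 1.822, 0.413, 0.573, -0.259], 'tool_pos': [0.561, -0.121, 0.133], 'eef_rot': [0.708, 0.707, 0.0, -0.001], 'contact_force': [-0.104, -0.177, 0.143], 'moment': [-0.065, 0.132, 0.013], 'finger_force': 0.0, 'opening': 0.449}
```

Emit:
jog_arm(
  turn=[
    [0,0,0],
    [0,0,0],
    [0,0,0],
    [0,0,0],
    [0,0,0],
    [0,0,0],
    [0,0,0],
    [0,0,0],
    [0,0,0],
    [0,0,0],
    [0,0,0],
    [0,0,0],
    [0,0,0],
    [0,0,0],
    [0,0,0],
    [0,0,0],
  ],
  translation=[
    [0,0,-0.01],
    [0,0,-0.03],
    [0,0,-0.06],
    [0,0,-0.1],
    [0,0,-0.14],
    [0,-0.04,-0.18],
    [0,-0.08,-0.2],
    [0,-0.12,-0.2],
    [0,-0.12,-0.2],
    [0,-0.12,-0.2],
    [0,-0.12,-0.2],
    [0,-0.12,-0.2],
    [0,-0.12,-0.2],
    [0,-0.12,-0.2],
    [0,-0.12,-0.2],
    [0,-0.12,-0.2],
  ],
  grip=[0.55,0.55,0.55,0.55,0.55,0.55,0.55,0.55,0.55,0.55,0.55,0.55,0.55,0.55,0.55,0.55],
)

```text
clock: 32.85
tool_pos: [0.4411, -0.1208, 0.3326]
eef_rot: [0.708, 0.707, 0.0, -0.001]
contact_force: [-0.0, 0.5, -0.1]
opening: 0.451
finger_force: 0.0
```

Run:
```python
from h import *
st()
for c in("side","top"):
    im=cams.snapshot(c)
    for n in("pan_free_top","pan_jar_top","jar_center","w100_center","w50_center","w200_center","chopstick1_center","chopstick2_center"):print(c,n,[(np.round(d["position"],4).tolist(),round(d["p"],2)) for d in models.place_of(c,n)[:1]])
    if c=="side":cv2.imwrite("pics/s7.png",cv2.resize(im[130:290,170:300,::-1],None,fx=3.7,fy=3.7,interpolation=cv2.INTER_CUBIC))
```

```text
{'clock': 32.85, 'q': [0.491, 0.392, -0.464, 1.934, 0.225, 0.867, -0.091], 'tool_pos': [0.441, -0.121, 0.333], 'eef_rot': [0.708, 0.707, 0.0, -0.001], 'contact_force': [-0.01, 0.515, -0.131], 'moment': [-0.101, 0.06, 0.023], 'finger_force': 0.0, 'opening': 0.451}
side pan_free_top [([0.5565, -0.0935, 0.1059], 0.8)]
side pan_jar_top [([0.6284, -0.4392, 0.0025], 0.69)]
side jar_center [([0.6015, -0.2849, 0.1766], 0.58)]
side w100_center [([0.5623, -0.1204, 0.119], 0.51)]
side w50_center [([0.4494, -0.5249, 0.0003], 0.64)]
side w200_center [([0.4356, -0.1516, 0.0166], 0.57)]
side chopstick1_center [([0.4717, 0.1918, 0.001], 0.45)]
side chopstick2_center [([0.4481, 0.1831, 0.0043], 0.65)]
top pan_free_top [([0.5551, -0.09, 0.1046], 0.95)]
top pan_jar_top [([0.607, -0.283, 0.1088], 0.69)]
top jar_center [([0.5988, -0.2829, 0.1768], 0.62)]
top w100_center []
top w50_center []
top w200_center []
top chopstick1_center [([0.4756, 0.1933, 0.0049], 0.6)]
top chopstick2_center [([0.4456, 0.1827, 0.0039], 0.59)]
```

View pics/s7.png

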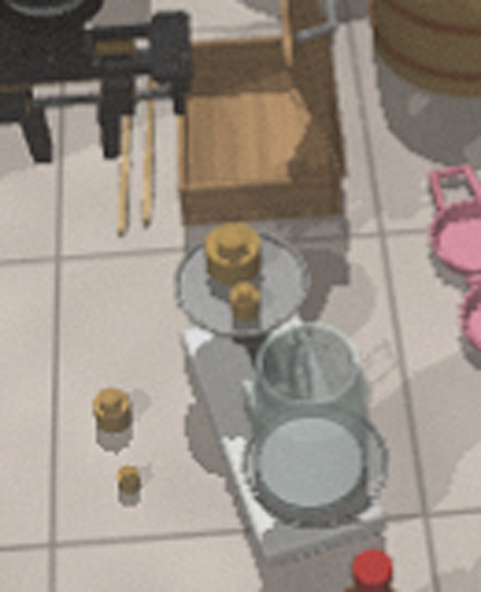

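Both weights stand on the free pan, the 500 g at (232,250) and the 100 g at (244,301). The pans are level at about 0.105 m, the jar is upright, and the other weights and chopsticks are where they started. I'll hand the job in.

```bash
python3 -c "
from plant import r
print(r.finish_job())"
```

```text
the job is handed in; nothing more can be done
None
```

The job is handed in: the 500 g and 100 g weights stand on the free pan, the last picture showed the beam level and the jar upright, and the arm was clear of everything; I found the 500 g by camera once the lid was open instead of feeling for it, and no verdict came back from the judge.

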